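# Open the parts tub and fit the clip shoe to the copy stand

### The job

Fit the copy stand's clip shoe, which is kept in the lidded tub. Tip the orange lid up by its grip end with its heel still on the tub, draw it out from under the two keepers, and lay it (do not drop it) flat, grip up and centred on the green mat; then take the shoe out, set it upright on the stand's apron and slide its narrow end along the tapered dovetail way until it wedges tight, and let go. Leave everything else on the desk where it is.

Things in the scene. Friction and masses are not known exactly. Their poses are not given: they have to be found in the camera images.
- tub: Green open-topped tub screwed to the desk, 160 (x) x 120 (y) x 92 tall, walls and floor 5 thick (inside 150 x 110). Origin: centre of its underside. Two steel keepers stand behind its -x wall. Fixed.
- tub_keepers (a point): On the tub at (-82, 0, 99) mm, midway between the front ends of its two keepers: upside-down L brackets 16 wide at y = -30 and +30, top at 104 mm, reaching over the heel of the closed lid with 3 mm to spare, so the heel cannot be lifted straight up.
- lid: Orange plate lid loose on the tub's rim, x -90 to +82, 124 (y), 4 thick, 0.15 to 0.31 kg. Origin: plate's underside, over the tub's centre when shut (92 up, axes as the tub's). A skirt 14 deep under its +y, -y and +x sides hangs inside the tub with 3 mm play, so it cannot slide off level; no skirt at -x (the heel). Lies flat on its skirt, origin 14 above what it lies on.
- lid_grip (a point): In the lid's black upright grip block, at lid (55, 0, 26) mm. The block is 14 thick in x, 40 wide in y, from the plate's top (4) to 34 mm above the lid's origin.
- lid_heel (a point): On the lid's underside over the outer face of the tub's -x wall, at lid (-80, 0, 0); the plate sticks out 10 mm further, under the keepers. To open: raise the grip end 0.2 to 0.4 rad (at least 0.12), turning about this edge of the wall, draw the lid some 25 mm towards the tub's +x, then lift.
- mat: Thin green mat fixed on the desk, 200 (x) x 150 (y) x 2 thick, where the lid is to lie, centred on it; either way round will do. Origin: centre of its underside.
- shoe: Clip shoe, 0.14 to 0.28 kg, standing fin up on the tub's inner floor (5 up), +x within 0.3 rad of the tub's +x. Aluminium dovetail foot 80 long (x), 16 tall; flanks lean inwards going up (25 deg from upright) and converge to +x, 5 deg each: bottom 47 wide at the -x end, 33 at the +x end (narrow, leading). Red fin on top. Origin: centre of the foot's underside.
- shoe_fin (a point): In the shoe's red upright fin, at shoe (0, 0, 49) mm: the fin is 56 long in x, 14 thick in y, from 16 to 68 mm above the shoe's origin. Grip it across y, fingertips at least 25 mm above the origin so as to clear the way's walls.
- base: Blue copy-stand base fixed on the desk, 200 (x) x 104 (y), flat bed 20 above the desk. Origin: centre of its underside. Bed from x = -100 to -5: open apron. From x = -5 to +99: two steel dovetail walls, up to 19 above the bed, overhanging inwards and converging to +x with the slopes of the shoe's foot. Bed, walls and foot are smooth metal.
- apron (a point): Middle of the apron, at base (-55, 0, 20) mm: set the shoe down here, its origin on this point, narrow end (+x) to the base's +x. Sliding in from here it has about 7 mm play each side at the entry.
- way_home (a point): On the bed at base (40, 0, 20) mm: the shoe's origin comes about here, a few mm either way, when it is wedged tight; slide it to the base's +x and push with 10 to 20 N until it stops.
- mug: Bystander, loose: white mug, 76 across, 90 tall, handle at its +y. Origin: centre of its underside.
- log: Bystander, loose: upright offcut of a branch, 66 across, 150 tall, brown. Origin: centre of its underside.
- stapler: Bystander, loose: blue and black stapler, 130 long in x, 36 wide, 49 tall. Origin: centre of its underside.
- tape_dispenser: Bystander, loose: black tape dispenser with amber roll, 130 long in x, 55 wide, 80 tall. Origin: centre of its underside.
- hole_punch: Bystander, loose: steel hole punch, 110 x 100, 61 tall. Origin: centre of its underside.
- ink_bottle: Bystander, loose: small glass ink jar with black cap, 52 across, 85 tall. Origin: centre of its underside.
- ink_pad: Bystander, loose: flat blue ink-pad tin, 110 x 75, 18 tall. Origin: centre of its underside.
Things that resemble listed ones, but are neither listed nor needed, are in the scene too. There is more than one size of the tub; the job needs the largest.

How it is judged (in metres and radians):
On the way, in this order (a step that is already met when the one before it is completed fails the run):
1. The lid is tipped up by its grip end (at least 0.12 rad) with its heel still on the tub's back rim (angle between lid's own z axis and vertical above 0.12 rad and z of lid_heel in the frame of tub below 0.105 m and horizontal distance between lid and tub below 0.04 m and z of lid_grip in the frame of tub above 0.128 m), for 0.1 s.
2. The lid lies flat and released, grip up, centred on the mat (horizontal distance between lid and mat below 0.045 m and angle between lid's own z axis and vertical below 0.08 rad and height (world z) of lid between 0.01 and 0.022 m and contact force between the fingers and lid below 0.3 N), for 0.2 s.
3. The shoe has been taken out of the tub (horizontal distance between shoe and tub above 0.11 m), for 0.1 s.
At the end, for the whole second after the job is handed in: Lid at rest, released, flat (0.08 rad), grip up, within 45 mm of the mat's centre; shoe upright, released and still on the way's bed, origin 35 to 60 mm along the base's x, within 6 mm of its middle line and 0.06 rad of its direction; no bystander moved 30 mm (all of step 2 and linear speed of each of lid, shoe below 0.02 m/s and x of shoe in the frame of base between 0.035 and 0.06 m and y of shoe in the frame of base between -0.006 and 0.006 m and z of shoe in the frame of base between 0.016 and 0.024 m and angle between the x axis of shoe and the x axis of base, either way round below 0.06 rad and angle between shoe's own z axis and vertical below 0.08 rad and contact force between the fingers and shoe below 0.3 N and distance of each of mug, log, stapler, tape_dispenser, hole_punch, ink_bottle, ink_pad from where it was at the start of the episode below 0.03 m); the robot touches nothing.
It fails at once if A bystander is moved by 30 mm or more (distance of any of mug, log, stapler, tape_dispenser, hole_punch, ink_bottle, ink_pad from where it was at the start of the episode above 0.03 m).
It fails at once if The lid is dropped: it comes down to the desk faster than 0.6 m/s (height (world z) of lid below 0.06 m and linear speed of lid above 0.6 m/s).
It also fails if it takes over 67 s, if anything falls off the work surface, if the arm or the gripper's body presses on something with over 40 N, if the wrist force passes 120 N, or if a joint passes its speed limit or range.

### The arm

A 7-joint arm with a two-finger parallel gripper is mounted at the origin on the work surface. World frame = base frame: x ahead of the robot, y to its left, z up, the work surface at z = 0. Lengths are in m, angles in degrees, forces in N, time in s.
With the tool pointing down it reaches from about 0.425 to 0.925 m from the base axis. Payload 6.8 kg.
Tool frame: the origin (TCP) lies at the centre of the arm's flange, where the gripper is bolted on; the fingertips stand 182 mm ahead of it and the grasp point (between the pads) lies 163 mm ahead of it; x points along the fingers, z is the direction in which the jaws open and shut, and the axes are right-handed (so a half turn about x gives the same grasp; the last joint's range is limited). The gripper opens to 88 mm and grips with 3 to 60 N. Pads are 20 mm wide; open, the fingers measure 115 mm over their backs; the gripper's body (75 mm by 178 mm) begins 61 mm behind the grasp point.
Start: joints at [-71.74, 27.33, 1.283, 89.118, -0.659, 63.558, -4.761], TCP at [0.279, 0.614, 0.405] pointing down, gripper open.
Joint ranges: [-169.35, 169.35], [-19.33, 120.38], [-80.79, 83.38], [13.8, 139.57], [-78.32, 258.32], [9.67, 109.79], [-169.56, 169.56]. Speed limits (degrees/s): [136.94, 136.94, 180, 180, 180, 180, 180].

### API

Orientations are given as [roll, pitch, yaw] about the fixed x, y, z axes, in that order (R = Rz(yaw) Ry(pitch) Rx(roll)).
In Python, from station import arm, cams gives the robot as it stands. The module is installed in compiled form; this text tells all that it offers.
- The arm moves only by the tool jog_arm, never from a script. Its argument "motion" is a list of rows, each a list of 5 numbers: the finger opening in m, from 0 to 0.0878, then the shift along the world's x, y, z in m, then the turn about the world's z in degrees. A call has 1 to 10 rows; each row shifts and turns the commanded pose from where the row before left it; what a row does not reach is not made up. A row lasts 1/8 s, in which the tool goes at most 62.5 mm and 10.7 degrees, less where a joint would pass 70% of its speed; a pose out of reach is approached as far as the arm can. A call with a gripper value outside its range is refused whole. The fingers move at their own pace and stop on an object; the grip force is fixed at half the most. Time passes only in rows, so rows that do not move let the fingers close. It gives the time, the measured TCP pose, the force and the opening at its end, in the units of the state.
- arm.get_obs(): the state, without advancing time (a new reading comes with each control period).
- cams.camera(name): name is "scene" or "top"; returns (picture, depth): 400x640x3 uint8, red, green, blue; 400x640 float32, m along the optical axis (not along the pixel's ray), 0 where there is no reading.
- cams.get_calibration(name): a dict with "camera_matrix" (3x3 intrinsics, pixels), "xyz" and "orientation" of the camera in the world. Camera axes: x right, y up, looking along -z (the intrinsics and any distortion apply to the point x, -y, -z); pixel columns grow to the right and rows downward; lengths in m; the calibration is good to about 2 mm. A picture is of the moment at which its call begins. get_calibration takes no time and is no camera call.
- arm.sign_off(): hands the job in, once; it reports no verdict.
The state is a dict: "t": time; "joint_positions": joint angles; "joint_velocities": joint speeds; "joint_efforts": joint torques, N m; "eef_pos": TCP position; "tcp_rot": TCP orientation; "contact_force": force on the tool from outside, world axes, zero at the start; "ft_torque": the same for the moment, N m; "finger_gap": finger opening in m.
Only numpy, scipy, OpenCV 4.12 (cv2) and the standard library are available. Lean on these libraries where they do the work, as an engineer would, in place of code of your own. Each camera call takes 0.05 s, during which the arm holds its last target.

## Working session

There is one attempt and no reset: what is moved stays moved. The work goes in short steps, Python scripts to look and compute and a tool call to move; the robot and the scene stay as the last step left them, time stands still between calls to the robot, and variables do not carry over. Pictures are saved under pics/ and viewed, and the job is handed in when it is done.

Besides the shell and the picture viewer there is one more tool, called after ">>>" as a command line: name --pt "numbers of a row" for each row, then --argument value for the rest. jog_arm: Moves the arm, as the interface text tells. Its arguments: {"type":"object","properties":{"motion":{"type":"array"}},"required":["motion"]}

```bash
mkdir -p pics
cat > h.py <<'E'
import numpy as np,cv2
from station import arm,cams
from scipy.spatial.transform import Rotation as R
def snap(n,f=None):
    p,d=cams.camera(n)
    if f: cv2.imwrite('pics/'+f,p[:,:,::-1])
    np.savez('last_%s.npz'%n,p=p,d=d)
    return p,d
def cal(n):
    c=cams.get_calibration(n); o=np.array(c['orientation'],float)
    Rm=o if o.shape==(3,3) else R.from_euler('xyz',o,degrees=True).as_matrix()
    return np.array(c['camera_matrix']),np.array(c['xyz']),Rm
def pts(n,d):
    K,x,Rm=cal(n); v,u=np.mgrid[:d.shape[0],:d.shape[1]]
    X=(u-K[0,2])/K[0,0]*d; Y=-(v-K[1,2])/K[1,1]*d
    return np.stack([X,Y,-d],-1)@Rm.T+x
def proj(n,P):
    K,x,Rm=cal(n); q=(np.asarray(P)-x)@Rm
    return np.stack([K[0,0]*q[...,0]/-q[...,2]+K[0,2],K[1,1]*-q[...,1]/-q[...,2]+K[1,2]],-1)
E
python3 - <<'E'
from h import *
print(cams.get_calibration('top'),cams.get_calibration('scene'))
snap('top','t0.png');snap('scene','s0.png');print(arm.get_obs())
E
```

```text
{'camera_matrix': array([[508.65453134,   0.        , 309.49178839],
       [  0.        , 508.65453134, 193.04444529],
       [  0.        ,   0.        ,   1.        ]]), 'xyz': array([ 0.27314576, -0.08084541,  1.71385472]), 'orientation': array([  8.16042039,   0.17002317, -90.81788939])} {'camera_matrix': array([[409.91824191,   0.        , 319.44018979],
       [  0.        , 409.91824191, 203.30171476],
       [  0.        ,   0.        ,   1.        ]]), 'xyz': array([ 1.20112565, -0.70622031,  1.13992162]), 'orientation': array([41.94940529, -0.59136653, 49.51945677])}
{'t': 0.1, 'joint_positions': array([-71.74157475,  27.37304257,   1.28092929,  89.17103304,
        -0.65968655,  63.55882855,  -4.7621224 ]), 'joint_velocities': array([-0.09274902, -0.18003984, -0.07761631, -0.20949569,  0.00602206,
       -0.10706665,  0.01793634]), 'joint_efforts': array([ 4.91262908e-03, -5.84088528e+01,  1.54031049e+00, -2.73309320e+01,
       -5.41170035e-02,  1.31225164e-02,  5.49000436e-05]), 'eef_pos': array([0.27930072, 0.61424223, 0.40376765]), 'tcp_rot': array([-176.00255679,   89.90444512, -110.45538873]), 'contact_force': array([ 0.01588409, -0.31439826, -0.12603836]), 'ft_torque': array([ 0.03205635,  0.04928779, -0.01503501]), 'finger_gap': 0.08750692944561077}
```

View pics/t0.png

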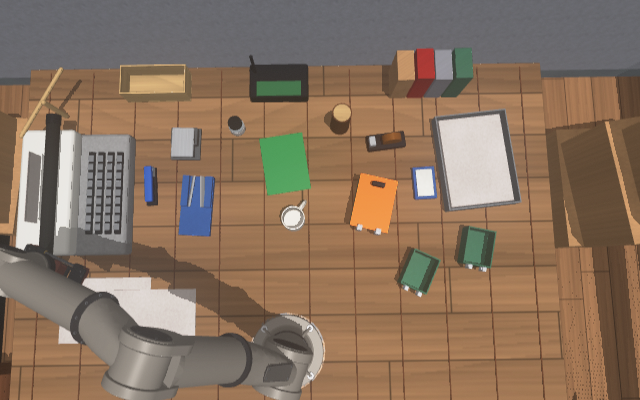

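View pics/s0.png

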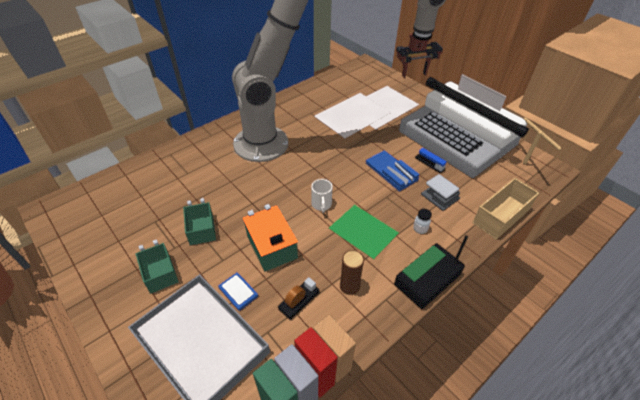

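The top view shows the orange lid at (374,203) with keepers at its lower end, the mat at (285,163), the base at (197,205) with its walls at the upper end, the mug at (292,216), the log at (340,118) and the punch at (186,143).

Run:
```python
from h import *
z=np.load('last_top.npz');p,d=z['p'],z['d'];P=pts('top',d)
hsv=cv2.cvtColor(p,cv2.COLOR_RGB2HSV)
def rect(m,zpl,name):
    m=m.astype(np.uint8); n,l,s,c=cv2.connectedComponentsWithStats(m)
    i=1+np.argmax(s[1:,4]); v,u=np.nonzero(l==i)
    cnt,_=cv2.findContours((l==i).astype(np.uint8),0,2); c0=max(cnt,key=cv2.contourArea)[:,0].astype(float)
    K,x,Rm=cal('top'); 
    r=np.stack([(c0[:,0]-K[0,2])/K[0,0],-(c0[:,1]-K[1,2])/K[1,1],-np.ones(len(c0))],-1)@Rm.T
    w=x+r*((zpl-x[2])/r[:,2])[:,None]
    print(name,s[i],cv2.minAreaRect((w[:,:2]*1000).astype(np.float32)),'medz',np.median(P[v,u,2]))
    return l==i
H,S,V=hsv[...,0],hsv[...,1],hsv[...,2]
rgt=np.zeros(H.shape,bool);rgt[160:240,345:402]=1
rect((H>7)&(H<18)&(S>200)&(V>150)&rgt|(V<60)&rgt&0,0.096,'lid')
a=np.zeros(H.shape,bool);a[125:200,250:320]=1
rect((H>50)&(H<75)&(S>150)&a,0.002,'mat')
a=np.zeros(H.shape,bool);a[165:245,170:225]=1
b=rect((H>100)&(H<125)&(S>100)&a,0.02,'base')
for n,(u0,u1,v0,v1) in dict(lid=(345,402,165,240),base=(175,218,172,240),).items():
    c=cv2.resize(p[v0:v1,u0:u1,::-1],None,fx=7,fy=7,interpolation=0);cv2.imwrite('pics/c_%s.png'%n,c)
# heights
for n,(u,v) in dict(grip=(378,184),mug=(292,217),log=(341,110),laptopedge=(130,190),pad=(425,183)).items(): print(n,P[v,u])
sc=np.load('last_scene.npz');ps=sc['p'];cv2.imwrite('pics/c_sc.png',cv2.resize(ps[140:290,180:460,::-1],None,fx=2.8,fy=2.8,interpolation=2))
```

```text
Traceback (most recent call last):
ValueError: attempt to get argmax of an empty sequence
```

Run:
```python
import cv2,numpy as np
a=cv2.imread('pics/c_lid.png');b=cv2.imread('pics/c_base.png');h=max(a.shape[0],b.shape[0])
print(a.shape,b.shape)
o=np.zeros((h,a.shape[1]+b.shape[1],3),np.uint8);o[:a.shape[0],:a.shape[1]]=a;o[:b.shape[0],a.shape[1]:]=b;cv2.imwrite('pics/c_both.png',o)
```

```text
[ WARN:0@0.022] global loadsave.cpp:275 findDecoder imread_('pics/c_lid.png'): can't open/read file: check file path/integrity
[ WARN:0@0.022] global loadsave.cpp:275 findDecoder imread_('pics/c_base.png'): can't open/read file: check file path/integrity
Traceback (most recent call last):
AttributeError: 'NoneType' object has no attribute 'shape'
```

```bash
cat > m.py <<'E'
from h import *
z=np.load('last_top.npz');p,d=z['p'],z['d'];P=pts('top',d)
hsv=cv2.cvtColor(np.ascontiguousarray(p),cv2.COLOR_RGB2HSV)
H,S,V=[hsv[...,i].astype(int) for i in range(3)]
print(hsv[215,370],hsv[165,285],hsv[228,195])
def rect(m,box,zpl,name):
    u0,u1,v0,v1=box; a=np.zeros(m.shape,bool);a[v0:v1,u0:u1]=1
    n,l,s,c=cv2.connectedComponentsWithStats((m&a).astype(np.uint8))
    i=1+np.argmax(s[1:,4]); v,u=np.nonzero(l==i)
    cnt,_=cv2.findContours((l==i).astype(np.uint8),0,2); c0=max(cnt,key=cv2.contourArea)[:,0].astype(float)
    K,x,Rm=cal('top')
    r=np.stack([(c0[:,0]-K[0,2])/K[0,0],-(c0[:,1]-K[1,2])/K[1,1],-np.ones(len(c0))],-1)@Rm.T
    w=x+r*((zpl-x[2])/r[:,2])[:,None]
    print(name,s[i],cv2.minAreaRect((w[:,:2]*1000).astype(np.float32)),'medz',np.median(P[v,u,2]))
rect((H>7)&(H<20)&(S>200)&(V>190),(345,402,160,240),.096,'lid')
rect((H>50)&(H<75)&(S>150),(250,320,125,200),.002,'mat')
rect((H>100)&(H<125)&(S>100),(170,225,165,245),.02,'base')
for n,(u,v) in dict(grip=(378,184),mug=(292,217),log=(341,110),laptopedge=(130,190),pad=(425,183)).items(): print(n,P[v,u])
o=np.zeros((560,700,3),np.uint8)
a=cv2.resize(p[165:240,345:402,::-1],None,fx=7,fy=7,interpolation=0);b=cv2.resize(p[168:243,172:215,::-1],None,fx=7,fy=7,interpolation=0)
o[:525,:399]=a;o[:525,399:]=b;cv2.imwrite('pics/c_both.png',o)
ps=np.load('last_scene.npz')['p'];cv2.imwrite('pics/c_sc.png',cv2.resize(ps[140:290,180:460,::-1],None,fx=2.8,fy=2.8,interpolation=2))
E
python3 m.py
```

```text
[ 14 176 242] [ 65 124 160] [111 136 157]Traceback (most recent call last):
  File "m.py", line 15, in <module>
    rect((H>7)&(H<20)&(S>200)&(V>190),(345,402,160,240),.096,'lid')
    ~~~~^^^^^^^^^^^^^^^^^^^^^^^^^^^^^^^^^^^^^^^^^^^^^^^^^^^^^^^^^^^
  File "m.py", line 9, in rect
    i=1+np.argmax(s[1:,4]); v,u=np.nonzero(l==i)
        ~~~~~~~~~^^^^^^^^^
    return _wrapfunc(a, 'argmax', axis=axis, out=out, **kwds)
    return bound(*args, **kwds)
ValueError: attempt to get argmax of an empty sequence
```

```bash
sed -i 's/S>200/S>150/; s/(S>150),(250/(S>90),(250/' m.py; python3 m.py
```

```text
[ 14 176 242] [ 65 124 160] [111 136 157]
lid [ 350  173   48   60 1956] ((472.0057373046875, -284.48486328125), (123.58360290527344, 174.12747192382812), 76.4284896850586) medz 0.09573426082661074
mat [ 259  133   52   62 2466] ((623.9534912109375, 5.2604827880859375), (198.53378295898438, 149.3253173828125), 8.224419593811035) medz 0.00202949592150814
base [ 179  176   35   60 1536] ((480.48016357421875, 302.91253662109375), (105.47114562988281, 197.168212890625), 86.19758605957031) medz 0.022346512668817153
grip [ 0.52616154 -0.29593572  0.12859329]
mug [ 0.43790889 -0.01899501  0.00097391]
log [ 0.76344052 -0.18354713  0.14766349]
laptopedge [0.5309059  0.51522946 0.048688  ]
pad [ 0.54518353 -0.47003668  0.01617104]
```

View pics/c_both.png

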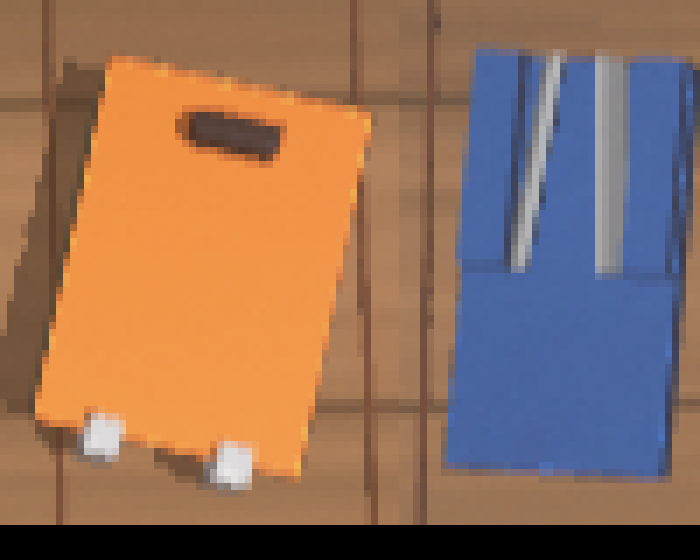

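View pics/c_sc.png

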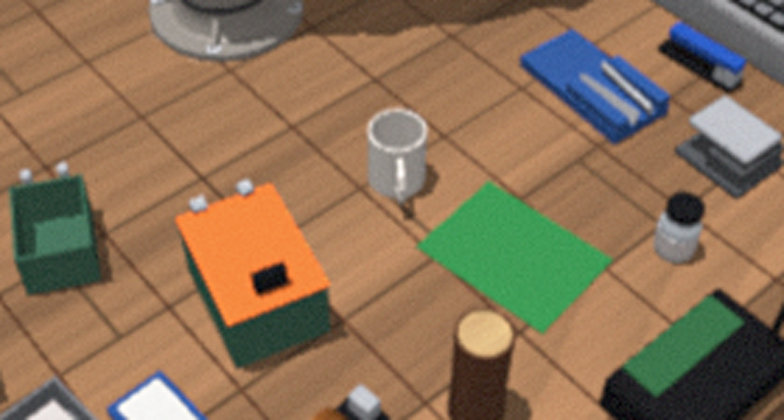

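```bash
cat >> h.py <<'E'
def jaw():
    o=arm.get_obs(); M=R.from_euler('xyz',o['tcp_rot'],degrees=True).as_matrix()
    return np.degrees(np.arctan2(M[1,2],M[0,2])), M[:,0]
E
python3 - <<'E'
from h import *
print(jaw())
z=np.load('last_top.npz');P=pts('top',z['d'])
# base: steel lines & apron, via height classes
for v in (178,185,192,200,204,210,220,230):
    row=P[v,172:218]; print(v,np.round(row[::1,1]*1000).astype(int)[[0,-1]],np.round(row[:,2]*1000).astype(int))
# grip top block
a=P[170:200,355:400].reshape(-1,3);g=a[(a[:,2]>.118)&(a[:,2]<.14)];print('grip',len(g),g.mean(0),g.min(0),g.max(0))
E
```

```text
(np.float64(65.54716252573375), array([-5.82840661e-04, -1.56258605e-03, -9.99998609e-01]))
178 [390 236] [ 1  4  7 -9 -2  1 -6  7 -5  3 -4 32 36 39 39 36 39 30 27 20 26 36 40 18
 27 15 13 22 37 42 37 25 24 19 40 34 37 32 35 37 41 26 21 -5  1  2]
185 [391 236] [-5 -1 -1 -3  6 -1  7 -3  6  3 34 39 26 41 36 32 44 27 15 28 35 44 19 17
 26 27 21 21 37 38 36 31 23 40 35 31 38 32 46 36 24 22  2  3  1  0]
192 [388 236] [ 5  4 -3  3  2  2  1  2 -6 36 40 42 31 36 41 33 29 23 38 34 32 19 12 20
 26 21 22 20 30 43 34 32 24 39 36 31 41 37 36 40 21 14 -2  0 -1 -2]
200 [387 237] [ 7  4 -2  1  4  9 -3 -2 10 43 35 39 42 39 42 33 22 39 36 14 24 26 15 16
 14 14 22 25 37 33 33 33 37 35 36 31 43 33 32 24 17  2 -2  4  2 -7]
204 [388 235] [ 0  2  2 -4 -5  6  0  4 47 42 36 36 41 39 34 32 27 35 37 22 18 22 17 16
 24 25 30 18 38 39 33 32 40 34 39 39 34 34 31 18 16 -4 -2 -7  2  1]
210 [388 235] [ 0  2  3 -2  5  5 -2  3  3 20 25 25 24 19 11 22 23 19 19 19 19 29 11 17
 19 21 20 22 27  9 21 13 23 23 22 19 16 23 18 20  6  1 -2  2 -6 -1]
220 [385 234] [ 6  7  3 -3 -6  2 -2 -3 18 22 18 16 19 23 15 22 19 21 15 27 19 18 23 22
 19 20 17 20 17 23 20 19 18 22 16 26 23 24 25  5  5 -5  6  2  0  3]
230 [385 235] [ 5  4  6  2 -4  0  5 26 20 22 19 23 23 19 19 19 17 22 18 17 21 22 21 21
 26 25 25 16 20 17 13 19 21 21 23 23 24 12 13 -4 -8  4  2 -4 -6 -3]
grip 58 [ 0.52718632 -0.29768521  0.1258604 ] [ 0.51685356 -0.31552903  0.11886025] [ 0.53684533 -0.27753292  0.13132339]
```

>>> jog_arm --pt "0.0878 0.022 -0.0415 0 0" --pt "0.0878 0.022 -0.0415 0 0" --pt "0.0878 0.022 -0.0415 0 0" --pt "0.0878 0.022 -0.0415 0 0" --pt "0.0878 0.022 -0.0415 0 0" --pt "0.0878 0.022 -0.0415 0 0" --pt "0.0878 0.022 -0.0415 0 0" --pt "0.0878 0.022 -0.0415 0 0" --pt "0.0878 0.022 -0.0415 0 0" --pt "0.0878 0.022 -0.0415 0 0"

```text
t: 1.35
eef_pos: [0.4998, 0.198, 0.4045]
tcp_rot: [134.7, 90.0, -159.8]
contact_force: [0.3, -1.0, 0.2]
finger_gap: 0.0876
```

Run:
```python
from h import *
z=np.load('last_top.npz');P=pts('top',z['d'])
box=P[165:245,170:222].reshape(-1,3)
f=box[(box[:,2]>.011)&(box[:,0]>.35)&(box[:,0]<.6)&(box[:,1]>.22)&(box[:,1]<.38)]
r=cv2.minAreaRect((f[:,:2]*1000).astype(np.float32));print(r)
# steel: gray pixels
hsv=cv2.cvtColor(np.ascontiguousarray(z['p']),cv2.COLOR_RGB2HSV)
m=np.zeros(hsv.shape[:2],np.uint8);m[176:207,172:218]=(hsv[176:207,172:218,1]<70)&(hsv[176:207,172:218,2]>80)
n,l,s,c=cv2.connectedComponentsWithStats(m)
for i in range(1,n):
    if s[i,4]>20:
        q=P[l==i]; print(s[i],q.mean(0),cv2.fitLine((q[:,:2]).astype(np.float32),cv2.DIST_HUBER,0,.01,.01).ravel())
```

```text
((475.442138671875, 299.15045166015625), (148.00807189941406, 230.06430053710938), 85.37591552734375)
[187 176  27  31 249] [0.53076763 0.29379921 0.03185702] [ 0.9836609  -0.18003133  0.5370462   0.28583115]
```

>>> jog_arm --pt "0.0878 0.0028 -0.0497 0 1.1" --pt "0.0878 0.0028 -0.0497 0 1.1" --pt "0.0878 0.0028 -0.0497 0 1.1" --pt "0.0878 0.0028 -0.0497 0 1.1" --pt "0.0878 0.0028 -0.0497 0 1.1" --pt "0.0878 0.0028 -0.0497 0 1.1" --pt "0.0878 0.0028 -0.0497 0 1.1" --pt "0.0878 0.0028 -0.0497 0 1.1" --pt "0.0878 0.0028 -0.0497 0 1.1" --pt "0.0878 0.0028 -0.0497 0 1.1"

```text
t: 2.6
eef_pos: [0.5273, -0.2989, 0.4043]
tcp_rot: [61.7, 90.0, 138.3]
contact_force: [0.2, -0.5, -0.2]
finger_gap: 0.0876
```

Run:
```python
from h import *
print(jaw(),arm.get_obs()['eef_pos'])
p,d=snap('top');P=pts('top',d)
o=cv2.resize(p[165:245,170:222,::-1],None,fx=7,fy=7,interpolation=2);cv2.imwrite('pics/c_base1.png',o)
q,_=snap('scene','s1.png')
```

```text
(np.float64(76.60250566774802), array([-4.57711424e-04,  4.08218835e-04, -9.99999812e-01])) [ 0.52730838 -0.29892443  0.4043393 ]
```

View pics/c_base1.png

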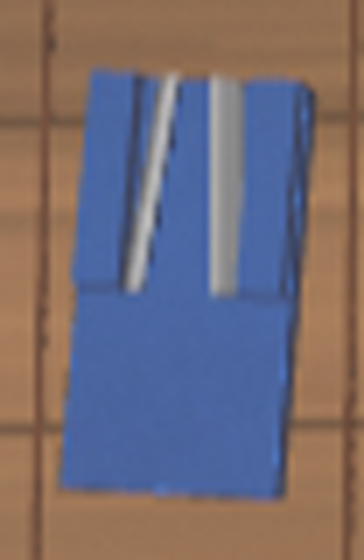

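View pics/s1.png

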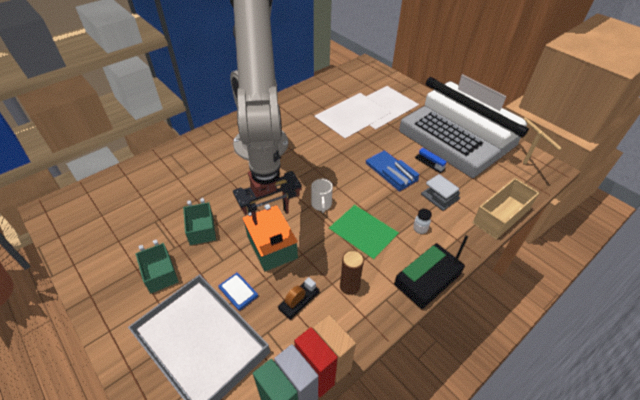

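The scene view shows the gripper above the lid's grip block, with nothing else nearby. I'll descend and close.

>>> jog_arm --pt "0.08 0 0 -0.024 0" --pt "0.08 0.0005 0.0005 -0.024 0" --pt "0.08 0 0 -0.024 0" --pt "0.08 0 0 -0.024 0" --pt "0.08 0 0 -0.016 0" --pt "0.08 0 0 -0.007 0" --pt "0.036 0 0 0 0" --pt "0.03 0 0 0 0" --pt "0.03 0 0 0 0" --pt "0.03 0 0 0 0"

```text
t: 3.95
eef_pos: [0.528, -0.2971, 0.2861]
tcp_rot: [-93.6, 90.0, -17.0]
contact_force: [-0.4, 1.0, 0.3]
finger_gap: 0.0432
```

>>> jog_arm --pt "0.03 0 0 0 0" --pt "0.03 0 0 0 0"

```text
t: 4.2
eef_pos: [0.528, -0.2973, 0.2861]
tcp_rot: [-115.5, 90.0, -38.9]
contact_force: [-0.8, -0.5, 2.3]
finger_gap: 0.0395
```

>>> jog_arm --pt "0.03 -0.0018 0.0004 0.0066 0" --pt "0.03 -0.0018 0.0005 0.0066 0" --pt "0.03 -0.0024 0.0006 0.0065 0" --pt "0.03 -0.0024 0.0006 0.0065 0" --pt "0.03 -0.0024 0.0006 0.005 0" --pt "0.03 -0.0024 0.0006 0.005 0" --pt "0.03 0 0 0 0" --pt "0.03 0 0 0 0"

```text
t: 5.2
eef_pos: [0.5145, -0.2936, 0.3217]
tcp_rot: [76.3, 90.0, 152.9]
contact_force: [-0.5, 0.4, -1.9]
finger_gap: 0.04
```

Run:
```python
from h import *
p,d=snap('scene');cv2.imwrite('pics/s2.png',cv2.resize(p[130:290,190:400,::-1],None,fx=3.5,fy=3.5,interpolation=2))
```

```text
(no output)
```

View pics/s2.png

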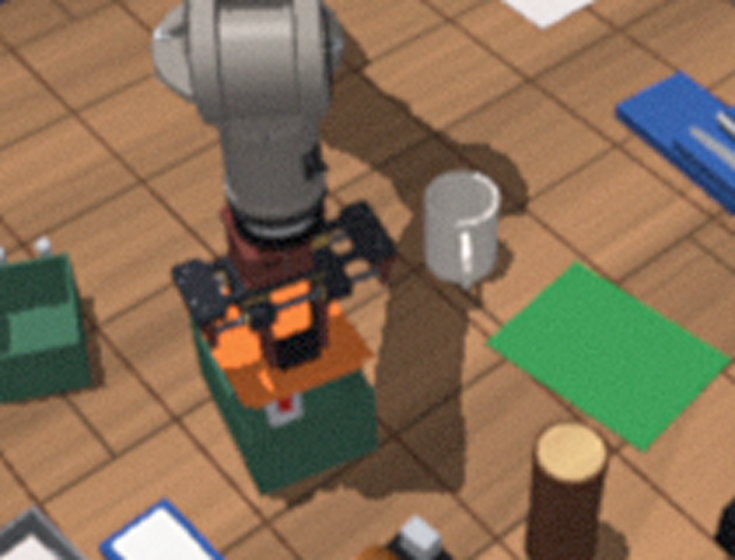

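The crop shows the lid tipped, its front edge well above the rim, and the red shoe visible under it. Next I draw it out along tub +x.

>>> jog_arm --pt "0.03 0.0049 -0.0012 0 0" --pt "0.03 0.0049 -0.0012 0 0" --pt "0.03 0.0049 -0.0012 0 0" --pt "0.03 0.0049 -0.0012 0 0" --pt "0.03 0.0049 -0.0012 0 0" --pt "0.03 0.0049 -0.0012 0 0" --pt "0.03 0 0 0 0"

```text
t: 6.12
eef_pos: [0.5445, -0.301, 0.3218]
tcp_rot: [-104.8, 90.0, -28.3]
contact_force: [-0.3, 0.0, -2.6]
finger_gap: 0.0396
```

Run:
```python
from h import *
p,d=snap('top');cv2.imwrite('pics/t3.png',cv2.resize(p[140:270,320:440,::-1],None,fx=4.5,fy=4.5,interpolation=2))
p,d=snap('scene');cv2.imwrite('pics/s3.png',cv2.resize(p[130:290,190:400,::-1],None,fx=3.5,fy=3.5,interpolation=2))
```

```text
(no output)
```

View pics/t3.png

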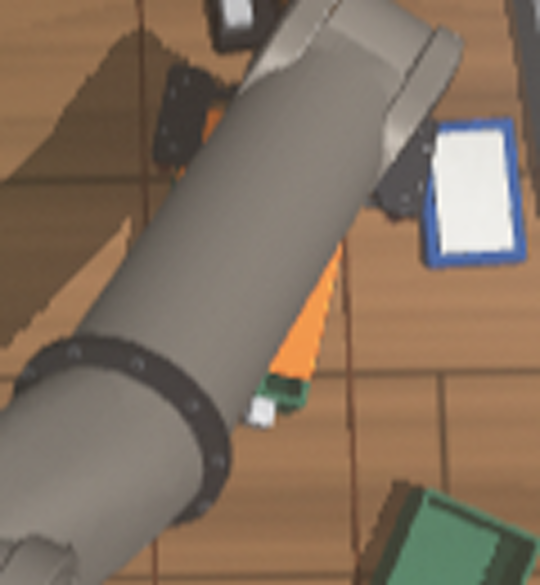

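View pics/s3.png

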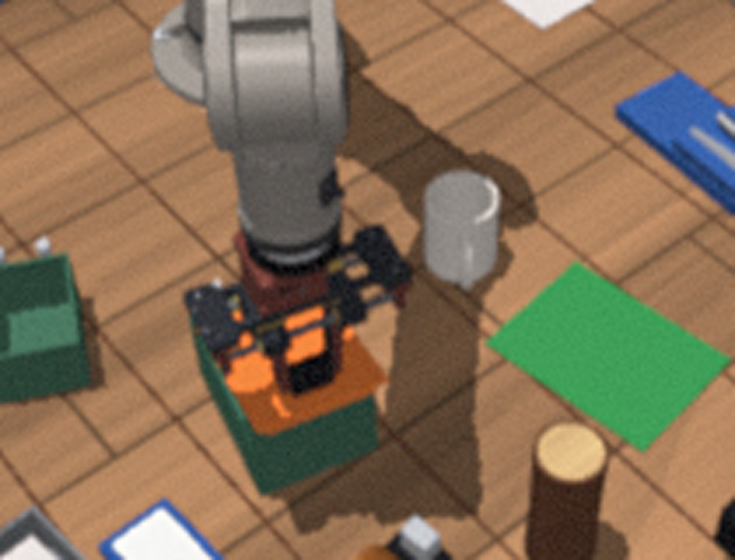

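The heel edge is clear of the keepers: the rim and a gap show between them at (285,390) in the top crop. I lift now.

>>> jog_arm --pt "0.03 0 0 0.01 0" --pt "0.03 0 0 0.015 0" --pt "0.03 0 0 0.02 0" --pt "0.03 0 0 0.025 0" --pt "0.03 0 0 0.025 0" --pt "0.03 0 0 0.025 0" --pt "0.03 0 0 0.015 0" --pt "0.03 0 0 0.005 0"

```text
t: 7.22
eef_pos: [0.5441, -0.3011, 0.4632]
tcp_rot: [-92.9, 89.9, -16.3]
contact_force: [0.3, 0.1, -2.9]
finger_gap: 0.0397
```

Run:
```python
from h import *
p,d=snap('scene');cv2.imwrite('pics/s4.png',cv2.resize(p[90:290,190:400,::-1],None,fx=3,fy=3,interpolation=2))
```

```text
(no output)
```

View pics/s4.png

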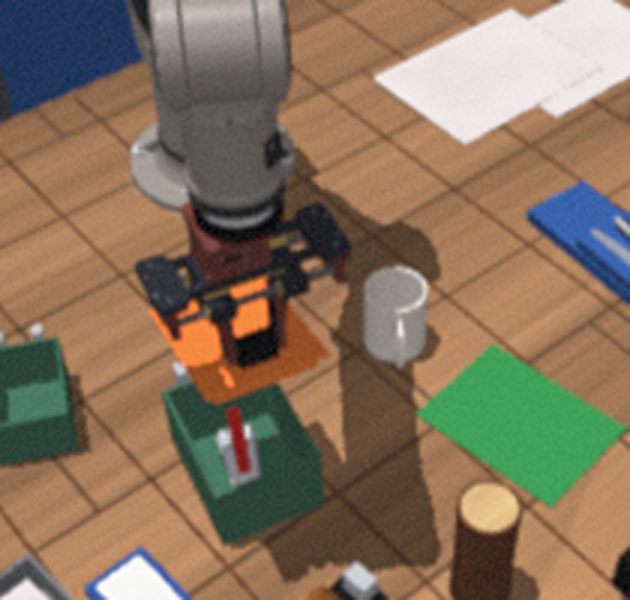

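The lid is held tilted about 0.3 rad, and the shoe stands in the tub. I'll carry the lid over the mat, turned to match it.

>>> jog_arm --pt "0.03 0.005 0.0135 0 1.0" --pt "0.03 0.0105 0.028 0 2.0" --pt "0.03 0.0145 0.039 0 2.7" --pt "0.03 0.0145 0.039 0 2.7" --pt "0.03 0.0145 0.039 0 2.7" --pt "0.03 0.0145 0.039 0 2.7" --pt "0.03 0.0145 0.039 0 2.7" --pt "0.03 0.0145 0.039 0 2.7" --pt "0.03 0.008 0.0225 0 1.6" --pt "0.03 0.005 0.0135 0 0.8"

```text
t: 8.52
eef_pos: [0.6598, 0.012, 0.4611]
tcp_rot: [89.9, 89.9, -171.9]
contact_force: [0.2, -1.0, -2.7]
finger_gap: 0.0399
```

>>> jog_arm --pt "0.03 0 0 -0.015 0" --pt "0.03 0 0 -0.03 0" --pt "0.03 0 0 -0.035 0" --pt "0.03 0 0 -0.035 0" --pt "0.03 0 0 -0.03 0" --pt "0.03 0 0 -0.02 0" --pt "0.03 0 0 -0.015 0" --pt "0.03 0 0 -0.01 0" --pt "0.03 0 0 0 0"

```text
t: 9.65
eef_pos: [0.6596, 0.0105, 0.2716]
tcp_rot: [90.1, 90.0, -171.8]
contact_force: [-0.7, 0.4, -3.6]
finger_gap: 0.0398
```

Run:
```python
from h import *
print(jaw()[0],arm.get_obs()['eef_pos'])
p,d=snap('scene');cv2.imwrite('pics/s5.png',cv2.resize(p[110:310,220:440,::-1],None,fx=3,fy=3,interpolation=2))
```

```text
98.13790032986438 [0.6595809  0.01048494 0.27156675]
```

View pics/s5.png

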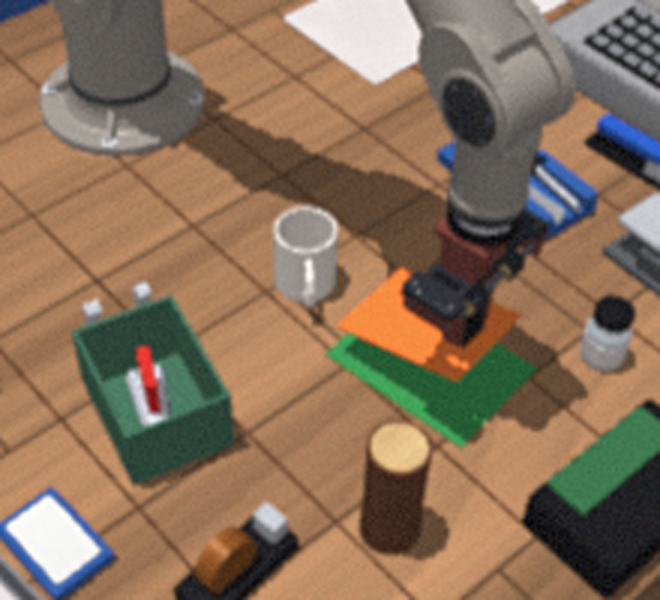

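The lid hovers over the mat, correctly aligned and heel low. I'll lower it and lay it flat along an arc.

>>> jog_arm --pt "0.03 0 0 -0.012 0" --pt "0.03 0 0 -0.01 0" --pt "0.03 0.0015 0.0002 -0.006 0" --pt "0.03 0.0032 0.0005 -0.006 0" --pt "0.03 0.0032 0.0005 -0.006 0" --pt "0.03 0.0032 0.0005 -0.006 0" --pt "0.03 0.0032 0.0005 -0.006 0" --pt "0.03 0.0025 0.0003 -0.006 0" --pt "0.03 0.0017 0.0002 -0.0045 0"

```text
t: 10.82
eef_pos: [0.6782, 0.0132, 0.2103]
tcp_rot: [71.7, 89.9, 169.9]
contact_force: [-17.3, -0.1, 36.9]
finger_gap: 0.0398
```

Run:
```python
from h import *
p,d=snap('scene');cv2.imwrite('pics/s6.png',cv2.resize(p[160:260,290:420,::-1],None,fx=5,fy=5,interpolation=2))
```

```text
(no output)
```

View pics/s6.png

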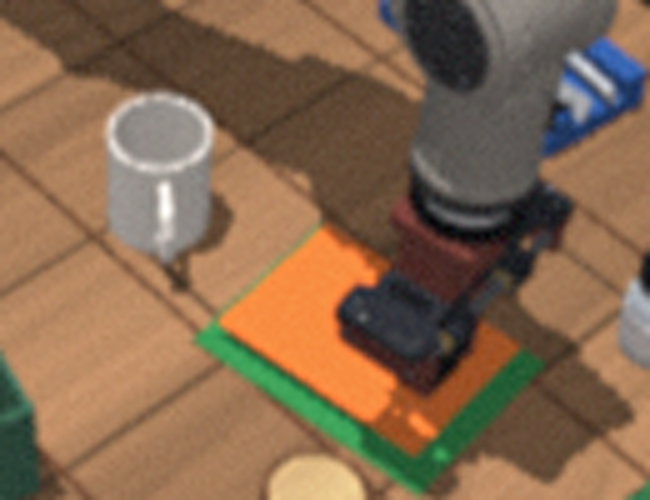

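The lid looks flat on the mat. I relieve the pressure and open.

>>> jog_arm --pt "0.03 0 0 -0.0005 0" --pt "0.044 0 0 0.0005 0" --pt "0.055 0 0 0 0" --pt "0.07 0 0 0 0" --pt "0.07 0 0 0 0" --pt "0.07 0 0 0.015 0" --pt "0.07 0 0 0.035 0" --pt "0.07 0 0 0.04 0" --pt "0.07 0 0 0.05 0" --pt "0.07 0 0 0.05 0"

```text
t: 12.12
eef_pos: [0.6779, 0.0131, 0.4021]
tcp_rot: [-90.0, 89.9, 8.1]
contact_force: [0.3, 0.2, 0.4]
finger_gap: 0.0701
```

>>> jog_arm --pt "0.05 -0.02 0.03 0.01 -2" --pt "0.05 -0.03 0.04 0 -2" --pt "0.05 -0.03 0.04 0 -2" --pt "0.05 -0.03 0.03 0 -2"

```text
t: 12.62
eef_pos: [0.5669, 0.155, 0.4106]
tcp_rot: [-46.5, 89.9, 43.7]
contact_force: [0.4, 0.7, 0.2]
finger_gap: 0.0502
```

Run:
```python
from h import *
p,d=snap('top','t7.png');p,d=snap('scene','s7.png')
```

```text
(no output)
```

View pics/t7.png

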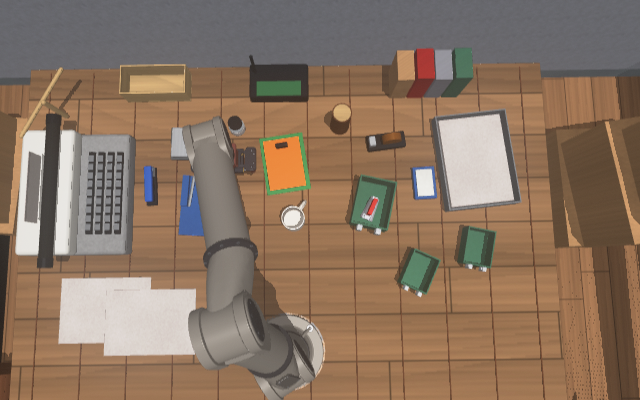

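View pics/s7.png

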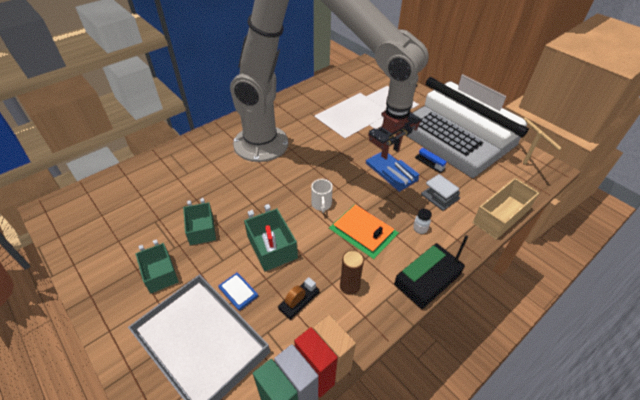

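The lid lies centred on the mat with the grip up, at about (285,163). The tub is open, with the red fin at about (371,208). Now I measure both.

```bash
cat > m2.py <<'E'
from h import *
z=np.load('last_top.npz');p,d=z['p'],z['d'];P=pts('top',d)
hsv=cv2.cvtColor(np.ascontiguousarray(p),cv2.COLOR_RGB2HSV)
H,S,V=[hsv[...,i].astype(int) for i in range(3)]
def cast(uv,zpl,n='top'):
    K,x,Rm=cal(n);uv=np.asarray(uv,float).reshape(-1,2)
    r=np.stack([(uv[:,0]-K[0,2])/K[0,0],-(uv[:,1]-K[1,2])/K[1,1],-np.ones(len(uv))],-1)@Rm.T
    return x+r*((zpl-x[2])/r[:,2])[:,None]
def rect(m,box,zpl,name):
    u0,u1,v0,v1=box; a=np.zeros(m.shape,bool);a[v0:v1,u0:u1]=1
    n,l,s,c=cv2.connectedComponentsWithStats((m&a).astype(np.uint8))
    i=1+np.argmax(s[1:,4]); M=l==i
    c0=max(cv2.findContours(M.astype(np.uint8),0,2)[0],key=cv2.contourArea)[:,0]
    w=cast(c0,zpl); q=P[M]; A=np.c_[q[:,:2]-q[:,:2].mean(0),np.ones(len(q))]
    pl=np.linalg.lstsq(A,q[:,2],rcond=None)[0]
    print(name,s[i],cv2.minAreaRect((w[:,:2]*1000).astype(np.float32)),'plane slopes',pl)
    return M
if __name__=='__main__':
    rect((H>7)&(H<20)&(S>150)&(V>150),(255,315,125,200),.020,'lid')
    M=rect(((H<7)|(H>172))&(S>120)&(V>70),(345,402,170,245),.073,'fin')
    print(P[M][:,2].round(3))
    cv2.imwrite('pics/c_shoe.png',cv2.resize(p[170:240,340:405,::-1],None,fx=8,fy=8,interpolation=2))
E
python3 m2.py
```

```text
lid [ 263  136   43   55 1743] ((620.914794921875, 6.1011199951171875), (173.06703186035156, 122.80415344238281), 8.219551086425781) plane slopes [-0.49260755 -0.16824982  0.02368224]
fin [367 199  11  16  80] ((461.1316833496094, -280.5897216796875), (14.430933952331543, 57.29804229736328), 62.00593185424805) plane slopes [-0.50139454 -1.08248302  0.06828718]
[0.056 0.07  0.071 0.07  0.064 0.075 0.08  0.072 0.066 0.056 0.07  0.068
 0.076 0.073 0.066 0.068 0.077 0.081 0.068 0.043 0.076 0.072 0.073 0.071
 0.063 0.073 0.073 0.075 0.074 0.041 0.071 0.07  0.07  0.074 0.067 0.076
 0.07  0.066 0.078 0.025 0.075 0.069 0.074 0.068 0.072 0.06  0.079 0.077
 0.071 0.071 0.027 0.076 0.071 0.07  0.075 0.069 0.048 0.07  0.076 0.077
 0.069 0.072 0.071 0.069 0.076 0.07  0.034 0.073 0.067 0.072 0.072 0.061
 0.072 0.074 0.075 0.076 0.054 0.063 0.064 0.076]
```

View pics/c_shoe.png

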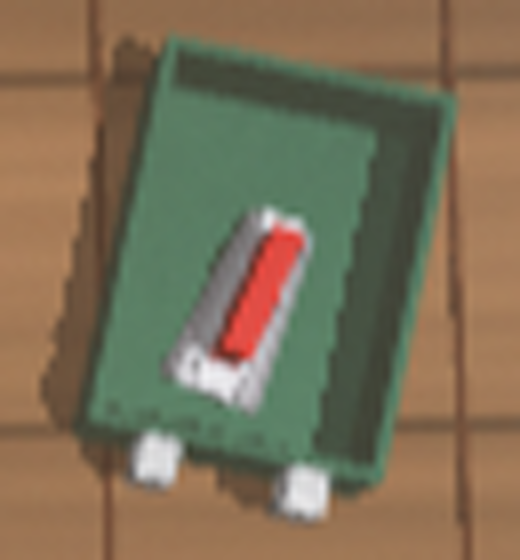

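>>> jog_arm --pt "0.05 -0.0106 -0.0436 0 -2.8" --pt "0.05 -0.0106 -0.0436 0 -2.8" --pt "0.05 -0.0106 -0.0436 0 -2.8" --pt "0.05 -0.0106 -0.0436 0 -2.8" --pt "0.05 -0.0106 -0.0436 0 -2.8" --pt "0.05 -0.0106 -0.0436 0 -2.8" --pt "0.05 -0.0106 -0.0436 0 -2.8" --pt "0.05 -0.0106 -0.0436 0 -2.8" --pt "0.05 -0.0106 -0.0436 0 -2.8" --pt "0.05 -0.0106 -0.0436 0 -2.8"

```text
t: 13.98
eef_pos: [0.4613, -0.2852, 0.4105]
tcp_rot: [-83.6, 89.9, -21.6]
contact_force: [0.9, 0.6, 0.2]
finger_gap: 0.0501
```

Run:
```python
from h import *
print(jaw()[0],arm.get_obs()['eef_pos'])
snap('top')
from m2 import *
a=P[140:190,262:306].reshape(-1,3); a=a[(a[:,2]>.01)&(a[:,2]<.035)&(abs(a[:,0]-.62)<.08)&(abs(a[:,1]-.005)<.055)]
A=np.c_[a[:,:2]-a[:,:2].mean(0),np.ones(len(a))];print('lid plane',np.linalg.lstsq(A,a[:,2],rcond=None)[0],len(a))
# base clean: apron corners and wall bases; print edge columns per row on wall & apron
cv2.imwrite('pics/c_base2.png',cv2.resize(p[165:245,170:225,::-1],None,fx=7,fy=7,interpolation=2))
blue=(H>100)&(H<125)&(S>100)
for v in range(208,236,2):
    u=np.nonzero(blue[v,172:220])[0]+172; w=cast([[u.min()-.5,v],[u.max()+.5,v]],.02); print(v,u.min(),u.max(),w[:,:2].round(4).tolist())
```

```text
62.00611992828392 [ 0.46130322 -0.28515287  0.41045502]
lid plane [-0.00324852  0.00105342  0.0202796 ] 1409
208 181 211 [[0.4718, 0.3538], [0.4703, 0.2499]]
210 181 211 [[0.4651, 0.3537], [0.4635, 0.2498]]
212 181 210 [[0.4583, 0.3536], [0.4569, 0.253]]
214 181 210 [[0.4516, 0.3534], [0.4501, 0.2529]]
216 180 210 [[0.4449, 0.3566], [0.4434, 0.2529]]
218 180 210 [[0.4382, 0.3565], [0.4367, 0.2528]]
220 180 210 [[0.4315, 0.3563], [0.43, 0.2527]]
222 180 210 [[0.4248, 0.3562], [0.4233, 0.2526]]
224 180 209 [[0.4181, 0.356], [0.4166, 0.2558]]
226 179 209 [[0.4115, 0.3592], [0.41, 0.2557]]
228 179 209 [[0.4048, 0.3591], [0.4033, 0.2557]]
230 179 209 [[0.3981, 0.3589], [0.3966, 0.2556]]
232 179 209 [[0.3915, 0.3588], [0.39, 0.2555]]
234 182 209 [[0.3847, 0.3486], [0.3833, 0.2554]]
```

View pics/c_base2.png

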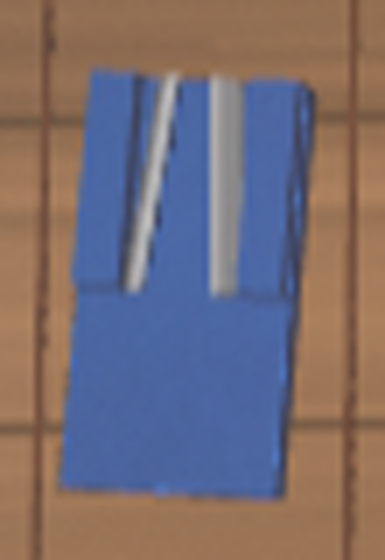

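The lid is flat (slope 0.003 rad) and about 2 mm off the mat's centre. The base midline has yaw −3.8°, with the apron point near (0.425, 0.305). I descend on the fin.

>>> jog_arm --pt "0.05 0 0.004 -0.02 0" --pt "0.05 0 0 -0.03 0" --pt "0.05 0 0 -0.035 0" --pt "0.05 0 0 -0.035 0" --pt "0.05 0 0 -0.03 0" --pt "0.05 0 0 -0.02 0" --pt "0.05 0 0 -0.012 0" --pt "0.05 0 0 -0.008 0" --pt "0.05 0 0 0 0"

```text
t: 15.15
eef_pos: [0.4622, -0.2789, 0.2195]
tcp_rot: [-62.1, 90.0, 0.0]
contact_force: [-0.7, 0.2, -0.1]
finger_gap: 0.0502
```

Run:
```python
from h import *
p,d=snap('scene');cv2.imwrite('pics/s8.png',cv2.resize(p[170:290,220:330,::-1],None,fx=5,fy=5,interpolation=2))
```

```text
(no output)
```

View pics/s8.png

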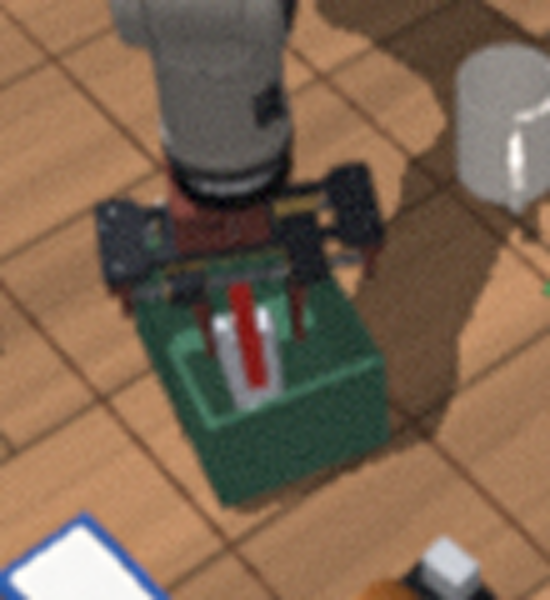

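The fingers straddle the fin. Close and lift.

>>> jog_arm --pt "0.035 -0.001 -0.002 0 0" --pt "0.005 0 0 0 0" --pt "0.005 0 0 0 0" --pt "0.005 0 0 0 0" --pt "0.005 0 0 0 0" --pt "0.005 0 0 0 0"

```text
t: 15.95
eef_pos: [0.4611, -0.2808, 0.2194]
tcp_rot: [-157.1, 90.0, -95.0]
contact_force: [-1.0, -0.5, 2.4]
finger_gap: 0.0139
```

>>> jog_arm --pt "0.005 0 0 0.01 0" --pt "0.005 0 0 0.02 0" --pt "0.005 0 0 0.03 0" --pt "0.005 0 0 0.04 0" --pt "0.005 0 0 0.03 0" --pt "0.005 0 0 0.02 0" --pt "0.005 0 0 0.005 0" --pt "0.005 0 0 0 0"

```text
t: 16.95
eef_pos: [0.4609, -0.2805, 0.3741]
tcp_rot: [61.6, 90.0, 123.8]
contact_force: [-0.8, -0.0, -2.4]
finger_gap: 0.0142
```

Run:
```python
from h import *
print(jaw()[0],arm.get_obs()['eef_pos'])
p,d=snap('scene');cv2.imwrite('pics/s9.png',cv2.resize(p[130:290,200:330,::-1],None,fx=3.7,fy=3.7,interpolation=2))
```

```text
62.153830524504464 [ 0.46092121 -0.28049379  0.37411054]
```

View pics/s9.png

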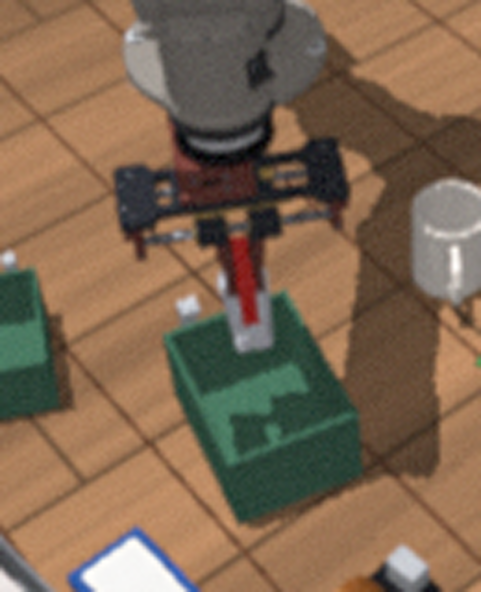

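The shoe is held upright over the tub. I carry it to the apron.

>>> jog_arm --pt "0.005 0.002 0.02 0 1.0" --pt "0.005 0.004 0.04 0 1.8" --pt "0.005 0.0045 0.044 0 1.8" --pt "0.005 0.0045 0.044 0 1.8" --pt "0.005 0.0045 0.044 0 1.8" --pt "0.005 0.0045 0.044 0 1.8" --pt "0.005 0.005 0.044 0 1.8"

```text
t: 17.88
eef_pos: [0.4894, 0.002, 0.3737]
tcp_rot: [100.1, 89.9, 174.2]
contact_force: [0.9, -0.7, -2.9]
finger_gap: 0.0136
```

>>> jog_arm --pt "0.005 -0.009 0.044 0 1.8" --pt "0.005 -0.009 0.044 0 1.8" --pt "0.005 -0.009 0.044 0 1.8" --pt "0.005 -0.009 0.044 0 1.8" --pt "0.005 -0.009 0.044 0 1.8" --pt "0.005 -0.009 0.044 0 1.8" --pt "0.005 -0.007 0.03 0 1.0" --pt "0.005 -0.004 0.0115 0 0.6" --pt "0.005 0 0 0 0"

```text
t: 19.0
eef_pos: [0.4244, 0.305, 0.3738]
tcp_rot: [139.3, 89.9, -134.3]
contact_force: [0.5, -0.3, -2.4]
finger_gap: 0.0137
```

Run:
```python
from h import *
print(jaw()[0],arm.get_obs()['eef_pos'],arm.get_obs()['contact_force'])
p,d=snap('scene');cv2.imwrite('pics/s10.png',cv2.resize(p[80:220,330:480,::-1],None,fx=4,fy=4,interpolation=2))
```

```text
86.4399010812138 [0.42437924 0.30504976 0.37382766] [ 0.4797327  -0.30127063 -2.44968331]
```

View pics/s10.png

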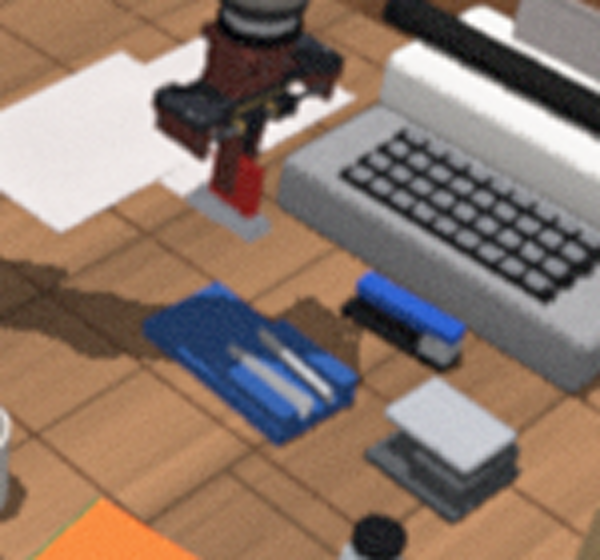

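Held level above the apron. Lower, and creep the last millimetres.

>>> jog_arm --pt "0.005 0 0 -0.02 0" --pt "0.005 0 0 -0.03 0" --pt "0.005 0 0 -0.03 0" --pt "0.005 0 0 -0.025 0" --pt "0.005 0 0 -0.015 0" --pt "0.005 0 0 -0.01 0" --pt "0.005 0 0 -0.006 0" --pt "0.005 0 0 -0.002 0" --pt "0.005 0 0 0 0"

```text
t: 20.18
eef_pos: [0.4253, 0.3049, 0.2367]
tcp_rot: [-40.6, 90.0, 45.7]
contact_force: [-0.8, -0.3, -1.6]
finger_gap: 0.0137
```

>>> jog_arm --pt "0.005 0 0 -0.001 0" --pt "0.005 0 0 -0.001 0" --pt "0.005 0 0 0 0"

```text
t: 20.55
eef_pos: [0.4252, 0.3048, 0.2345]
tcp_rot: [-37.2, 90.0, 49.1]
contact_force: [0.3, 0.1, -1.8]
finger_gap: 0.0137
```

Run:
```python
from h import *
print(jaw()[0],arm.get_obs()['eef_pos'],arm.get_obs()['contact_force'])
p,d=snap('scene');cv2.imwrite('pics/s11.png',cv2.resize(p[110:210,340:460,::-1],None,fx=5,fy=5,interpolation=2))
snap('top');from m2 import *
cv2.imwrite('pics/t11.png',cv2.resize(z['p'][160:245,165:235,::-1],None,fx=7,fy=7,interpolation=2))
```

```text
86.34681832440646 [0.42516161 0.30484406 0.23447231] [ 0.32633378  0.05255572 -1.75729934]
```

View pics/s11.png

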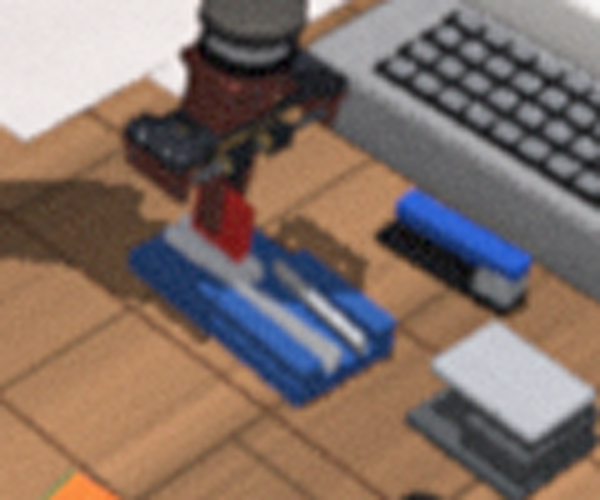

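View pics/t11.png

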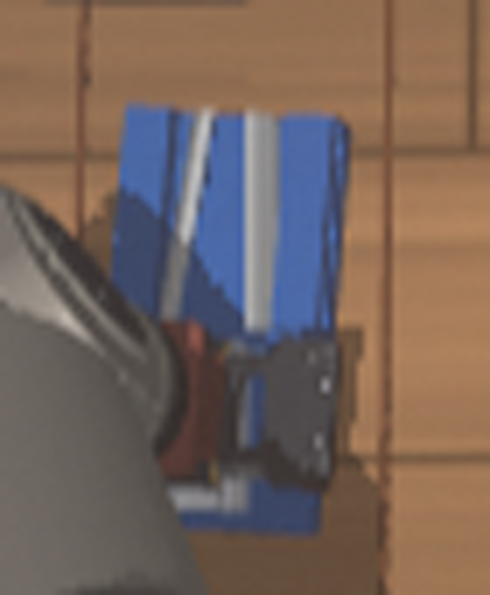

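The shoe is over the apron, narrow end towards the way and between the wall lines. A little lower, then slide.

>>> jog_arm --pt "0.005 0 0 -0.001 0" --pt "0.005 0 0 0 0"

```text
t: 20.9
eef_pos: [0.4254, 0.3049, 0.2344]
tcp_rot: [-29.6, 89.9, 56.7]
contact_force: [-2.6, -2.7, 9.7]
finger_gap: 0.0137
```

>>> jog_arm --pt "0.005 0.005 -0.0003 0.0005 0" --pt "0.005 0.01 -0.0007 0 0" --pt "0.005 0.01 -0.0007 0 0" --pt "0.005 0.01 -0.0007 0 0" --pt "0.005 0.01 -0.0007 0 0"

```text
t: 21.52
eef_pos: [0.4709, 0.302, 0.2345]
tcp_rot: [-24.6, 89.9, 61.7]
contact_force: [-2.2, -0.0, 6.6]
finger_gap: 0.0133
```

>>> jog_arm --pt "0.005 0.01 -0.0007 0 0" --pt "0.005 0.01 -0.0007 0 0" --pt "0.005 0.005 -0.0003 0 0"

```text
t: 21.9
eef_pos: [0.4961, 0.3001, 0.2345]
tcp_rot: [-36.4, 89.9, 49.9]
contact_force: [-2.0, -0.4, 7.2]
finger_gap: 0.0141
```

Run:
```python
from h import *
p,d=snap('scene');cv2.imwrite('pics/s12.png',cv2.resize(p[110:210,340:460,::-1],None,fx=5,fy=5,interpolation=2))
```

```text
(no output)
```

View pics/s12.png

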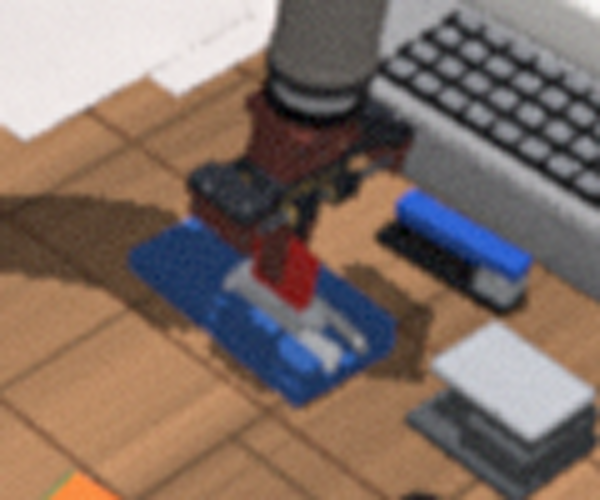

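The foot has entered between the walls with little side force. I continue in small steps.

>>> jog_arm --pt "0.005 0.005 -0.0003 0 0" --pt "0.005 0.005 -0.0003 0 0" --pt "0.005 0.004 -0.0003 0 0" --pt "0.005 0 0 0 0"

```text
t: 22.45
eef_pos: [0.5101, 0.2992, 0.2345]
tcp_rot: [-53.3, 89.9, 33.0]
contact_force: [-0.1, 1.1, 5.1]
finger_gap: 0.0138
```

>>> jog_arm --pt "0.005 0.002 -0.0001 0 0" --pt "0.005 0.002 -0.0001 0 0" --pt "0.005 0 0 0 0"

```text
t: 22.82
eef_pos: [0.5137, 0.2989, 0.2345]
tcp_rot: [-42.6, 90.0, 43.8]
contact_force: [-1.6, -1.1, 7.1]
finger_gap: 0.0139
```

>>> jog_arm --pt "0.005 0.002 -0.0001 0 0" --pt "0.005 0.001 -0.0001 0 0" --pt "0.005 0 0 0 0"

```text
t: 23.2
eef_pos: [0.5158, 0.2988, 0.2345]
tcp_rot: [82.4, 89.9, 168.8]
contact_force: [-5.1, -0.0, 9.6]
finger_gap: 0.0139
```

>>> jog_arm --pt "0.005 0.001 -0.0001 0 0" --pt "0.005 0.001 -0.0001 0 0" --pt "0.005 0 0 0 0"

```text
t: 23.58
eef_pos: [0.5167, 0.2989, 0.2345]
tcp_rot: [95.5, 89.8, -178.2]
contact_force: [-10.9, -1.2, 13.6]
finger_gap: 0.0139
```

>>> jog_arm --pt "0.005 0.001 -0.0001 0 0" --pt "0.005 0.001 -0.0001 0 0" --pt "0.005 0 0 0 0"

```text
t: 23.95
eef_pos: [0.5175, 0.299, 0.2344]
tcp_rot: [98.2, 89.6, -175.4]
contact_force: [-15.3, -1.3, 17.9]
finger_gap: 0.014
```

The force reaches 15 N and motion has nearly stopped. I'll release, then check and push from behind so the shoe can self-centre.

>>> jog_arm --pt "0.02 0 0 0 0" --pt "0.04 0 0 0 0" --pt "0.045 0 0 0 0" --pt "0.045 0 0 0.02 0" --pt "0.045 0 0 0.03 0" --pt "0.045 -0.02 0.0013 0.03 0" --pt "0.02 -0.03 0.002 0 0" --pt "0 -0.014 0.001 0 0" --pt "0 0 0 0 0"

```text
t: 25.08
eef_pos: [0.4556, 0.3027, 0.3136]
tcp_rot: [124.8, 90.0, -148.7]
contact_force: [0.3, 0.0, -0.1]
finger_gap: 0.0186
```

Run:
```python
from h import *
print(jaw()[0],arm.get_obs()['eef_pos'])
p,d=snap('scene');cv2.imwrite('pics/s13.png',cv2.resize(p[110:210,340:460,::-1],None,fx=5,fy=5,interpolation=2))
snap('top');from m2 import *
cv2.imwrite('pics/t13.png',cv2.resize(z['p'][160:245,165:235,::-1],None,fx=7,fy=7,interpolation=2))
M=rect(((H<7)|(H>172))&(S>120)&(V>70),(170,222,160,245),.088,'fin');print(np.median(P[M],0))
```

```text
86.41165995208075 [0.45562225 0.30270468 0.31358219]
fin [191 183   8  13  88] ((525.1041870117188, 292.4399108886719), (39.895912170410156, 22.68741226196289), 0.9655258059501648) plane slopes [0.04577863 1.5871625  0.07955344]
[0.52626625 0.29402361 0.08525125]
```

View pics/s13.png

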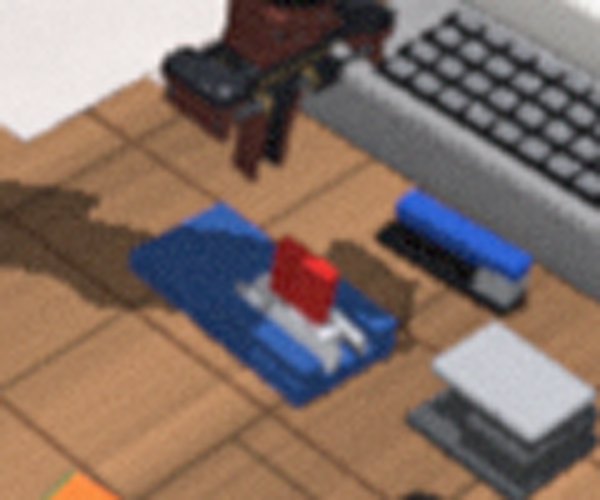

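View pics/t13.png

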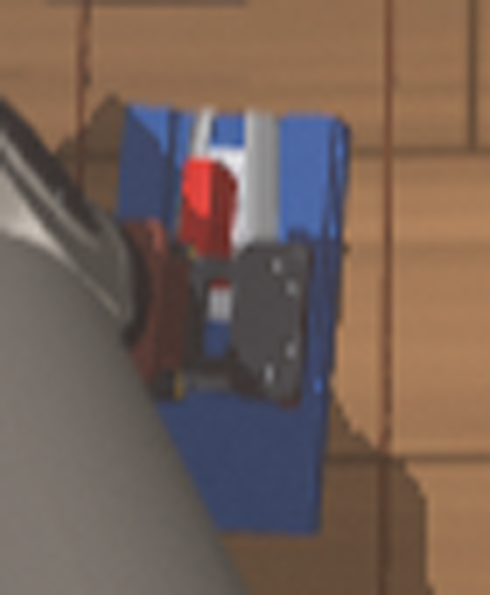

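Top and scene views show the shoe upright between the walls. I push from behind the fin with closed fingers.

>>> jog_arm --pt "0 -0.002 0 -0.02 0" --pt "0 0 0 -0.03 0" --pt "0 0 0 -0.025 0" --pt "0 0 0 -0.0075 0" --pt "0 0.01 -0.0007 0 0" --pt "0 0.008 -0.0005 0 0" --pt "0 0 0 0 0"

```text
t: 26.05
eef_pos: [0.4735, 0.3012, 0.2323]
tcp_rot: [-56.6, 89.9, 29.7]
contact_force: [0.7, 0.3, 0.6]
finger_gap: 0.0006
```

>>> jog_arm --pt "0 0.003 -0.0002 0 0" --pt "0 0.003 -0.0002 0 0" --pt "0 0 0 0 0"

```text
t: 26.42
eef_pos: [0.4783, 0.301, 0.2315]
tcp_rot: [-53.3, 90.0, 33.1]
contact_force: [1.1, -0.0, 0.1]
finger_gap: 0.0002
```

>>> jog_arm --pt "0 0.001 -0.0001 0 0" --pt "0 0.001 -0.0001 0 0" --pt "0 0 0 0 0"

```text
t: 26.8
eef_pos: [0.4802, 0.3008, 0.2313]
tcp_rot: [88.0, 90.0, 174.3]
contact_force: [-0.7, -1.0, -1.2]
finger_gap: 0.0006
```

>>> jog_arm --pt "0 0.001 0 0 0" --pt "0 0.001 -0.0001 0 0" --pt "0 0 0 0 0"

```text
t: 27.18
eef_pos: [0.4814, 0.3008, 0.2313]
tcp_rot: [105.2, 89.9, -168.5]
contact_force: [-4.6, -0.5, 4.0]
finger_gap: -0.0001
```

>>> jog_arm --pt "0 0.001 0 0 0" --pt "0 0 0 0 0" --pt "0 0 0 0 0"

```text
t: 27.55
eef_pos: [0.4817, 0.3009, 0.2312]
tcp_rot: [106.6, 89.8, -167.0]
contact_force: [-8.1, 0.2, 7.1]
finger_gap: 0.0002
```

>>> jog_arm --pt "0 0.001 0 0 0" --pt "0 0.0005 0 0 0" --pt "0 0 0 0 0"

```text
t: 27.92
eef_pos: [0.4822, 0.301, 0.2311]
tcp_rot: [107.7, 89.7, -165.9]
contact_force: [-11.6, -0.8, 10.4]
finger_gap: 0.0008
```

>>> jog_arm --pt "0 0.001 0 0 0" --pt "0 0 0 0 0" --pt "0 0 0 0 0"

```text
t: 28.3
eef_pos: [0.4825, 0.3011, 0.231]
tcp_rot: [107.7, 89.6, -165.8]
contact_force: [-15.0, 0.2, 11.3]
finger_gap: 0.0003
```

One more to about 18–20 N, then back off and lift clear.

>>> jog_arm --pt "0 0.001 0 0 0" --pt "0 0 0 0 0" --pt "0 0 0 0 0"

```text
t: 28.68
eef_pos: [0.4828, 0.3012, 0.2309]
tcp_rot: [107.8, 89.5, -165.8]
contact_force: [-17.5, -1.0, 14.8]
finger_gap: 0.0004
```

>>> jog_arm --pt "0 -0.006 0.0003 0 0" --pt "0 -0.01 0.0007 0 0" --pt "0 0 0 0.03 0" --pt "0 0 0 0.05 0" --pt "0 0 0 0.05 0" --pt "0 0.02 -0.06 0.01 0" --pt "0 0.02 -0.06 0 0" --pt "0 0.01 -0.06 0 0" --pt "0 0 -0.05 0 0" --pt "0 0 0 0 0"

```text
t: 29.92
eef_pos: [0.5199, 0.0689, 0.3713]
tcp_rot: [-143.1, 89.9, -57.2]
contact_force: [0.6, 1.2, -0.5]
finger_gap: -0.0001
```

Run:
```python
from h import *
o=arm.get_obs();print(o['eef_pos'],o['contact_force'])
p,d=snap('scene','s14.png')
snap('top','t14.png');from m2 import *
cv2.imwrite('pics/t14c.png',cv2.resize(z['p'][160:245,165:235,::-1],None,fx=7,fy=7,interpolation=2))
cv2.imwrite('pics/s14c.png',cv2.resize(p[110:210,340:460,::-1],None,fx=5,fy=5,interpolation=2))
```

```text
[0.51993544 0.06894447 0.37132183] [ 0.59275812  1.24827851 -0.47172846]
```

View pics/t14.png

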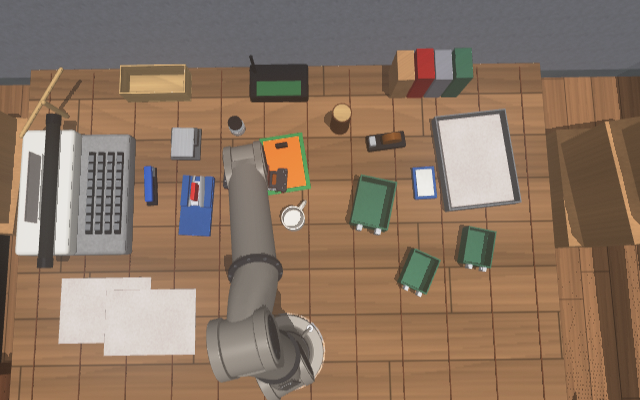

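View pics/t14c.png

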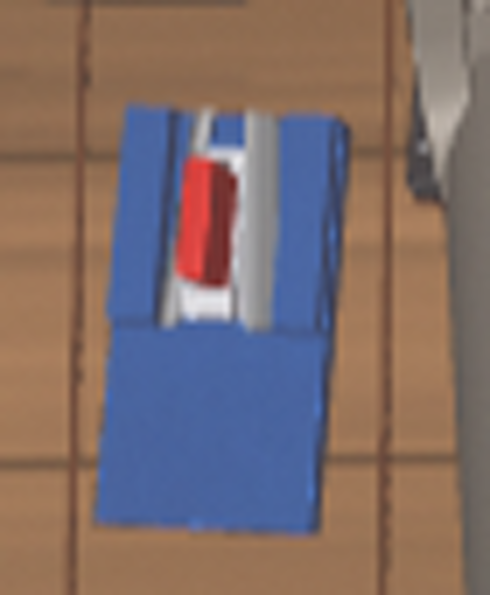

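View pics/s14.png

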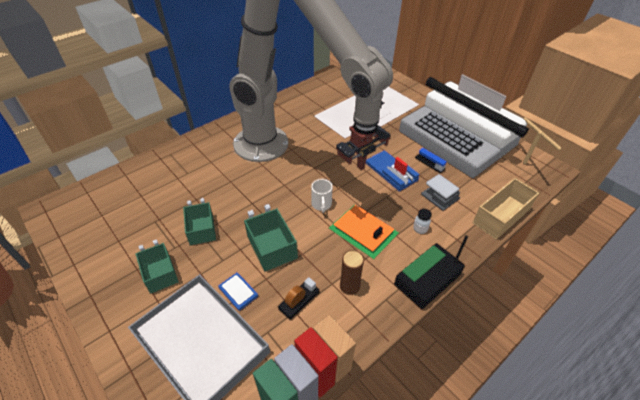

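The shoe sits between the walls, with the fin at (195,193) in the top view. The lid is on the mat and the bystanders look unmoved. A last measurement of the fin against the base follows.

Run:
```python
from m2 import *
M=rect(((H<7)|(H>172))&(S>120)&(V>185),(170,222,160,245),.088,'fintop')
hgt=P[M][:,2];print('z',np.median(hgt))
M2=rect(((H<7)|(H>172))&(S>120)&(V>185),(170,222,160,245),.088,'f')
c=np.array(cv2.minAreaRect((cast(np.argwhere(M)[:,::-1],.088)[:,:2]*1000).astype(np.float32))[0])
# fin ends in x along rows (u mean) with half pixel
v,u=np.nonzero(M);e=cast([[u[v==v.min()].mean(),v.min()-.5],[u[v==v.max()].mean(),v.max()+.5]],.088);print('ends',e)
# base ends along mid column
blue=(H>100)&(H<125)&(S>100)
for uu in (185,190,195,200,205):
    vv=np.nonzero(blue[165:245,uu])[0]+165; print(uu,vv.min(),vv.max(),cast([[uu,vv.min()-.5]],.039)[0,:2],cast([[uu,vv.max()+.5]],.02)[0,:2])
a=np.radians(-3.8);o=np.array([480,301.4]);d=c-o;print('c',c,'base frame',d@[np.cos(a),np.sin(a)],d@[-np.sin(a),np.cos(a)])
```

```text
fintop [190 183   5  17  60] ((518.673095703125, 299.3558349609375), (11.44970989227295, 52.6563720703125), 85.93206787109375) plane slopes [-0.36399487 -4.02353558  0.11529369]
z 0.08836401493354762
f [190 183   5  17  60] ((518.673095703125, 299.3558349609375), (11.44970989227295, 52.6563720703125), 85.93206787109375) plane slopes [-0.36399487 -4.02353558  0.11529369]
ends [[0.54640477 0.29766325 0.088     ]
 [0.4908726  0.29987648 0.088     ]]
185 176 234 [0.57877257 0.33628279] [0.382829  0.3369309]
190 177 234 [0.57512805 0.31948081] [0.3825883  0.32028249]
195 179 234 [0.56809314 0.30262935] [0.38234762 0.30363504]
200 208 234 [0.47029227 0.28431913] [0.38210696 0.28698857]
205 177 235 [0.5743852  0.26928954] [0.37854366 0.27029357]
c [518.6730957  299.35583496] base frame 38.723546466177076 0.5233460153807642
```

Run:
```python
from station import arm
print(arm.sign_off())
```

```text
the job is handed in; nothing more can be done
None
```

The job is done and handed in at about 30 s of the 67 s allowed; sign-off gave no verdict.

**Lid:** I tipped it by its grip about 0.28 rad with the heel on the rim, drew it 30 mm out from under the keepers and laid it on the mat. It measured about 2 mm off the mat's centre and 0.003 rad from flat. As it went flat the wrist force reached about 41 N, well under the 120 N limit.

**Shoe:** I took it from the tub, set it on the apron and slid it into the way held by its fin. After letting go, I pushed behind the fin with closed fingers to 17.5 N, until it barely moved.

Last measurements of the shoe against the allowed values:

| Check | Measured | Allowed |
|---|---|---|
| Along the base's x | 39 mm (about ±2 mm) | 35 to 60 mm |
| Off the middle line | 0.5 mm | 6 mm |
| Angle to the base's direction | 0.3° (0.005 rad) | 0.06 rad |
| Fin top height | 88 mm, so it sits on the bed | expected 88 mm |

**Disagreements:**
- The base's origin comes out between 477 and 481 mm along world x, depending on which end I measure. The shoe is near the low end of its range, but still inside it.
- Tilt fits on the fin and one on the lid were spoiled by stray depth readings. I repeated the lid fit on clean points. For the fin I rely on its height and the pictures.

In the last pictures the bystanders look unmoved, though I did not measure them. The arm was clear of everything, with no contact force beyond sensor noise.

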